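Scan the blue-labelled polariser in the cabinet well

ROBOT

A 6-joint arm with a two-finger parallel gripper is mounted at the origin on the work surface. World frame = base frame: x ahead of the robot, y to its left, z up, the work surface at z = 0. Lengths are in m, angles in rad, forces in N, time in s.
With the tool pointing down it reaches from about 0.375 to 0.975 m from the base axis. Payload 3.8 kg.
Tool frame: the origin (TCP) lies at the very end of the fingers, on their centre line; the grasp point (between the pads) lies 19 mm behind it; z points along the fingers, y is the line along which they close (so a half turn about z gives the same grasp; the last joint's range is limited). The gripper opens to 85 mm and grips with 20 to 120 N. Pads are 22 mm wide; open, the fingers measure 114 mm over their backs; the gripper's body (76 mm by 85 mm) begins 54 mm behind the grasp point. The pads swing forward as they close: fully open they stand 13 mm farther back than shut.
Start: joints at [-1.146, 0.264, 1.604, -0, 1.274, -0.037], TCP at [0.301, -0.604, 0.231] pointing down, gripper open.
Joint ranges: [-2.63, 2.63], [-0.94, 2.18], [0.31, 2.57], [-1.31, 4.45], [0, 2.66], [-2.55, 2.55]. Speed limits (rad/s): [2.57, 2.57, 3.14, 3.14, 3.14, 3.14].

INTERFACE

Orientations are given as a rotation vector (axis times angle).
In Python, from workcell import bot gives the robot as it stands.
- The arm moves only by the shell command python3 -m creep 'ROWS' [FORCE]. ROWS is JSON, a list of rows, each a list of 5 numbers: the shift along the tool's x, y, z in units of 0.05 m (1.0 is 0.05 m), then the turn about the tool's z in units of 0.1 rad (1.0 is 0.1 rad), then the opening, from 0 (shut) to 1 (fully open). In form: [[tx, ty, tz, spin, hand], ...]. A call has 1 to 20 rows; each row shifts and turns the commanded pose from where the row before left it, along the tool's axes as they then stand; what a row does not reach is not made up. A row lasts 1/8 s, in which the tool goes at most 62.5 mm and 10.7 degrees, less where a joint would pass 70% of its speed; a pose out of reach is approached as far as the arm can. A call with a number of a shift or a turn outside -1 to 1 is refused whole. A call with a gripper value outside its range is refused whole. The fingers move at their own pace and stop on an object; FORCE is the grip in N (left out, the last holds). Time passes only in rows, so rows that do not move let the fingers close. It gives the time, the measured TCP pose, the force, the opening and the grip force at its end, in the units of the state.
- bot.read_state(): the state, without advancing time (a new reading comes with each control period).
- bot.read_camera(name): name is "side" or "top"; returns a dict with "pixels" (480x640x3 uint8, red, green, blue), "vfov" (degrees; the focal length in pixels is half the picture's height over the tangent of half this angle, whatever the lens; pixels are square), "cx", "cy" (the principal point, pixels), "dist_coeffs" ([k1, k2, p1, p2, k3] as OpenCV has them; the pictures are not rectified), "world_to_cam" (4x4, takes a point from world to camera coordinates). Camera axes: x right, y down, z forward; pixel columns grow to the right and rows downward; lengths in m; the calibration is good to about 2 mm. A picture is of the moment at which its call begins. There is no depth.
- bot.finish_job(): hands the job in; it is judged then, once.
Trained networks look in a picture, given as the dict that the camera call returned (one of the last four; its "shot" number tells which), for a name from the list of things; names that differ only in an ending like _2 or _b are one class to them, and where a whole thing is asked for, a point or a joint stands for the part that bears it (a point fixed in the world has none). Each returns a list of dicts, best first, with "score" (0 to 1); they miss things now and then, are a little off and sometimes report something else, mostly with a low value. They report only what shows in the picture. A call takes as long as a camera call. They do not tell look-alikes from the thing itself.
- bot.look_for(target, picture): "bbox" ([left, top, right, bottom] in pixels, round what is visible of it).
- bot.regions_of(target, picture): "mask" (480x640 bool, what is visible of it) and "bbox" ([left, top, right, bottom] in pixels, round what is visible of it).
The state is a dict: "time": time; "q": joint angles; "joint_vel": joint speeds; "joint_torque": joint torques, N m; "tool_pos": TCP position; "tcp_rot": TCP orientation; "wrist_force": force on the tool from outside, world axes, zero at the start; "torque": the same for the moment, N m; "width": opening from 0.0 (shut) to 1.0 (fully open); "grip_force": force on a finger pad.
Only numpy, scipy, OpenCV 4.12 (cv2) and the standard library are available. Lean on these libraries where they do the work, as an engineer would, in place of code of your own. Each camera call takes 0.05 s, during which the arm holds its last target. There are 200 camera calls.

TASK

We are checking the filter stock: pick up the yellow-nosed label reader from its black mat and aim the window under its nose straight down at the middle of the blue-ended label on the polariser box, holding it still and level about 80 mm above the label for two seconds. Then lay the reader gently back on its mat, window down, lengthwise and wholly on it. Do not stop over the orange-ended label to read it, and leave both filter boxes lying where they are.

Things in the scene. Friction and masses are not known exactly. Their poses are not given: they have to be found in the camera images.
- reader: Label reader lying flat, 180 g. Origin: centre of its underside; x to the nose, z up. Grey handle x -75 to +30 mm, 34 wide, 30 tall (grip across it from above); yellow nose x +30 to +75, 46 wide, 36 tall. Its window, at (52, 0, 0) mm in the nose's underside, looks along -z: level, it reads what lies straight below that point, from 40 to 130 mm. Always on. Mass centre near x = 5.
- label_blue (a point): Middle of the label with BLUE ends and black bars (34 mm in x, 70 mm in y, face up), the one to read. It is on top of one of two alike clear snap boxes, 86 x 86 x 22 mm, loose, 120 g, lying flat, each with a round dark filter inside. The box's centre lies 22 mm from this point along its -x. z up.
- label_orange (a point): Middle of the label with ORANGE ends on the other snap box; same sizes and placing as the blue-ended one. Not to be read.
- rest: The reader's thin black rubber mat, 200 (x) x 85 (y) x 4 mm, fixed on the well's plywood floor (floor 6 mm, mat top 10 mm above the work surface). Origin: centre of its underside, x along its length. The reader starts on it. The well's walls are 42 mm high and stand clear; the tallest loose thing, a red blower beyond the boxes, is 95 mm tall.
Things that resemble listed ones, but are neither listed nor needed, are in the scene too. Of the things like the reader, leave any that is green; of the rest the larger one is meant.

How it is judged:
By the outcome, as a careful person would: the job done as asked, in the order asked, and still so for the second after the job is handed in, with the robot touching nothing.
It also fails if it takes over 48 s, if anything falls off the work surface, if the arm or the gripper's body presses on something with over 40 N, if the wrist force passes 120 N, or if a joint passes its speed limit or range.

## Working session

There is one attempt and no reset: what is moved stays moved. The work goes in short steps, Python scripts to look and compute and a shell command to move; the robot and the scene stay as the last step left them, time stands still between calls to the robot, and variables do not carry over. Pictures are saved under pics/ and viewed, at most 10 in all, crops included, and the job is handed in when it is done.

```bash
mkdir -p pics; cat > h.py <<'E'
import numpy as np, cv2
from workcell import bot
def K(p):
    f=240/np.tan(np.radians(p["vfov"])/2); return np.array([[f,0,p["cx"]],[0,f,p["cy"]],[0,0,1.]])
def ray(p,uv,z):
    uv=np.array(uv,float).reshape(-1,1,2)
    n=cv2.undistortPoints(uv,K(p),np.array(p["dist_coeffs"],float)).reshape(-1,2)
    T=np.array(p["world_to_cam"]);R,t=T[:3,:3],T[:3,3];c=-R.T@t
    d=np.c_[n,np.ones(len(n))]@R
    return c+d*((z-c[2])/d[:,2])[:,None]
def proj(p,X):
    T=np.array(p["world_to_cam"]);return cv2.projectPoints(np.array(X,float).reshape(-1,1,3),cv2.Rodrigues(T[:3,:3])[0],T[:3,3],K(p),np.array(p["dist_coeffs"],float))[0].reshape(-1,2)
def save(p,n): cv2.imwrite("pics/"+n,p["pixels"][:,:,::-1])
E
python3 - <<'E'
from h import *
for c in("top","side"):
    p=bot.read_camera(c); save(p,c+"1.png")
    T=np.array(p["world_to_cam"]);print(c,-T[:3,:3].T@T[:3,3])
    for n in("reader","label_blue","label_orange","rest"):
        for r in bot.regions_of(n,p):
            m=r["mask"].astype(np.uint8);ys,xs=np.nonzero(m)
            rc=cv2.minAreaRect(np.c_[xs,ys].astype(np.float32))
            print(n,round(r["score"],2),np.round(r["bbox"]),m.sum(),np.round(ray(p,[xs.mean(),ys.mean()],.03),3),np.round(ray(p,cv2.boxPoints(rc),.03)[:,:2],3).tolist())
E
```

```text
top [ 0.32799892 -0.16254352  0.95402816]
reader 0.75 [484. 178. 528. 233.] 976 [[ 0.469 -0.563  0.03 ]] [[0.504, -0.504], [0.533, -0.543], [0.437, -0.613], [0.408, -0.575]]
reader 0.55 [346. 133. 368. 203.] 1341 [[ 0.568 -0.239  0.03 ]] [[0.486, -0.212], [0.643, -0.222], [0.64, -0.272], [0.483, -0.261]]
label_blue 0.76 [207. 136. 251. 187.] 1628 [[0.583 0.035 0.03 ]] [[0.62, 0.089], [0.636, -0.0], [0.546, -0.018], [0.53, 0.07]]
label_orange 0.96 [ 97. 167. 146. 213.] 1568 [[0.523 0.265 0.03 ]] [[0.5, 0.324], [0.582, 0.294], [0.547, 0.208], [0.465, 0.238]]
rest 0.96 [335. 126. 380. 214.] 2097 [[ 0.545 -0.242  0.03 ]] [[0.461, -0.186], [0.656, -0.212], [0.644, -0.295], [0.45, -0.268]]
side [-0.29208374 -0.87387749  0.96318027]
reader 0.89 [368. 226. 419. 261.] 908 [[ 0.56  -0.244  0.03 ]] [[0.493, -0.201], [0.665, -0.222], [0.627, -0.284], [0.463, -0.26]]
reader 0.84 [285. 304. 326. 345.] 709 [[ 0.217 -0.293  0.03 ]] [[0.165, -0.278], [0.284, -0.255], [0.279, -0.305], [0.163, -0.325]]
reader 0.6 [463. 316. 480. 364.] 691 [[ 0.455 -0.578  0.03 ]] [[0.496, -0.522], [0.525, -0.549], [0.417, -0.625], [0.391, -0.6]]
label_blue 0.64 [303. 183. 348. 208.] 737 [[0.572 0.021 0.03 ]] [[0.516, 0.051], [0.613, 0.113], [0.631, -0.009], [0.536, -0.062]]
label_orange 0.93 [241. 160. 278. 184.] 622 [[0.511 0.252 0.03 ]] [[0.494, 0.321], [0.592, 0.288], [0.53, 0.187], [0.438, 0.22]]
rest 0.71 [354. 234. 431. 275.] 1038 [[ 0.514 -0.274  0.03 ]] [[0.453, -0.199], [0.652, -0.28], [0.588, -0.353], [0.401, -0.273]]
```

View pics/top1.png

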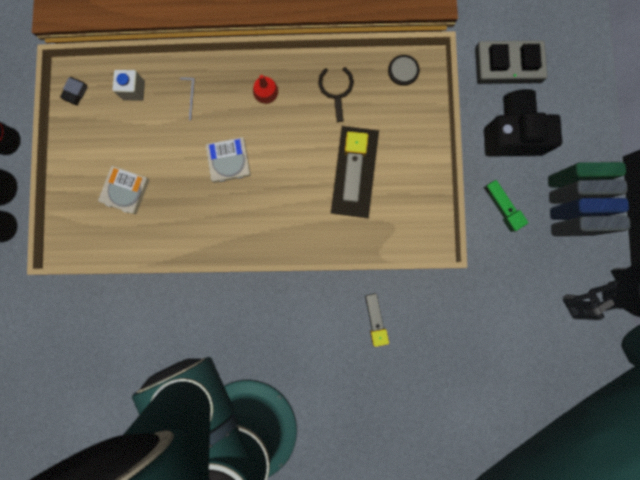

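View pics/side1.png

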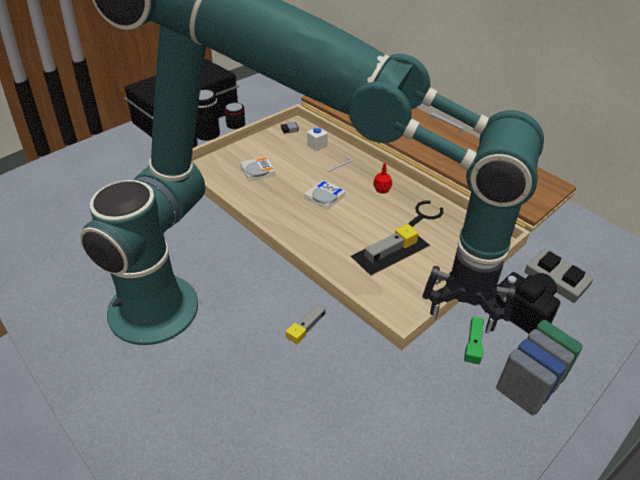

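Top view: the reader lies on the mat at about (355,165), nose up-image (+x), with the blue label at (227,149) and orange at (126,180). The small yellow one at (377,320) and the green one at (507,205) are decoys. The side view agrees. Next I fit the poses precisely.

```bash
cat >> h.py <<'E'
from scipy.optimize import minimize
def box(x0,x1,w,z0,z1): return np.array([[x,y,z] for x in(x0,x1) for y in(-w/2,w/2) for z in(z0,z1)])
def tf(P,v): 
    c,s=np.cos(v[2]),np.sin(v[2]); return np.c_[c*P[:,0]-s*P[:,1]+v[0],s*P[:,0]+c*P[:,1]+v[1],P[:,2]]
def rend(p,boxes,v,S=8):
    m=np.zeros((480,640),np.float32);l,t,r,b=p["roi"];im=np.zeros(((b-t)*S,(r-l)*S),np.uint8)
    for B in boxes:
        q=(proj(p,tf(B,v))-[l,t]+.5)*S-.5
        cv2.fillConvexPoly(im,cv2.convexHull(np.round(q*16).astype(np.int32)),1,shift=4)
    return cv2.resize(im.astype(np.float32),(r-l,b-t),interpolation=cv2.INTER_AREA)
def fit(items,v0):
    # items: (pic with roi, boxes, mask)
    def cost(v):
        e=0
        for p,B,m in items:
            l,t,r,b=p["roi"]; e+=((rend(p,B,v)-m[t:b,l:r])**2).sum()
        return e
    r=minimize(cost,v0,method="Nelder-Mead",options=dict(initial_simplex=np.array(v0)+np.array([[0,0,0],[.01,0,0],[0,.01,0],[0,0,.1]]),xatol=1e-5,fatol=1e-3))
    return r.x,r.fun
def hsv(p): return cv2.cvtColor(p["pixels"],cv2.COLOR_RGB2HSV).astype(int)
def yellow(p): h=hsv(p); return ((abs(h[...,0]-29)<7)&(h[...,1]>150)&(h[...,2]>90)).astype(float)
def blue(p): h=hsv(p); return ((abs(h[...,0]-116)<12)&(h[...,1]>110)&(h[...,2]>60)).astype(float)
def dark(p): return (p["pixels"].max(2)<60).astype(float)
def reader(z): return [box(-.075,.03,.034,z,z+.03),box(.03,.075,.046,z,z+.036)]
E
python3 - <<'E'
from h import *
t=bot.read_camera("top"); s=bot.read_camera("side")
def roi(p,r): q=dict(p); q["roi"]=r; return q
T=roi(t,(325,118,390,222)); S=roi(s,(345,215,440,280))
def near(n,p,r):
    return max(bot.regions_of(n,p),key=lambda q:q["mask"][r[1]:r[3],r[0]:r[2]].sum())["mask"].astype(float)
mt=near("reader",t,T["roi"]);ms=near("reader",s,S["roi"])
R=reader(.01)
v0=[.555,-.238,-.1]
for its in([(T,R,mt),(T,R[1:],yellow(t))],[(S,R,ms),(S,R[1:],yellow(s))]):
    print("reader",fit(its,v0))
v,e=fit([(T,R,mt),(T,R[1:],yellow(t)),(S,R,ms),(S,R[1:],yellow(s))],v0);print("both",v,e)
M=[box(-.1,.1,.085,.006,.01)]
print("mat",fit([(T,M,np.maximum(dark(t),mt))],v0), fit([(S,M+[],np.maximum(dark(s),ms))],v0))
L=[]
for p,b in((t,(200,130,260,190)),(s,(300,175,350,212))):
    m=np.zeros((480,640));m[b[1]:b[3],b[0]:b[2]]=blue(p)[b[1]:b[3],b[0]:b[2]]
    n,l,st,c=cv2.connectedComponentsWithStats(m.astype(np.uint8))
    i=1+np.argsort(-st[1:,4])[:2]; P=ray(p,c[i],.028);print(st[i,4],P,"mid",P.mean(0), "mask mid",ray(p,c[i].mean(0),.028))
    near_=max(bot.regions_of("label_blue",p),key=lambda q:q["score"])
    q=roi(p,(b[0]-10,b[1]-10,b[2]+10,b[3]+10))
    f=fit([(q,[box(-.043,.043,.086,.006,.028)],near_["mask"].astype(float))],[.58,.03,.15]);a=f[0][2];print("box",f,"label",f[0][:2]+.022*np.array([np.cos(a),np.sin(a)]))
print(bot.read_state())
big=cv2.resize(t["pixels"][110:230,180:400],None,fx=3.6,fy=3.6,interpolation=cv2.INTER_CUBIC)
def dr(B,v,col): 
    for b in B:
        q=(proj(t,tf(b,v))-[180,110]+.5)*3.6-.5; cv2.polylines(big,[cv2.convexHull(np.round(q).astype(np.int32))],True,col)
dr(R,v,(255,0,0)); dr(M,fit([(T,M,np.maximum(dark(t),mt))],v0)[0],(0,255,0))
cv2.imwrite("pics/fit1.png",big[:,:,::-1])
E
```

```text
reader (array([ 0.56053334, -0.23771369, -0.12654937]), np.float64(163.234375))
reader (array([ 0.55927396, -0.24028564, -0.10572639]), np.float64(235.25830078125))
both [ 0.56034991 -0.23811198 -0.12095712] 422.986572265625
mat (array([ 0.55869692, -0.24318883, -0.15970436]), np.float64(396.957275390625)) (array([ 0.56021435, -0.24174315, -0.13238525]), np.float64(311.92333984375))
[73 72] [[0.61314127 0.01278677 0.028     ]
 [0.60394732 0.06906214 0.028     ]] mid [0.60854429 0.04092446 0.028     ] mask mid [[0.60854003 0.04090372 0.028     ]]
box (array([0.58743137, 0.03665986, 0.16860841]), np.float64(44.5966796875)) label [0.6091194  0.04035169]
[29 24] [[0.61184808 0.01167798 0.028     ]
 [0.60397746 0.06802454 0.028     ]] mid [0.60791277 0.03985126 0.028     ] mask mid [[0.60793858 0.03960618 0.028     ]]
box (array([0.58651655, 0.03561253, 0.1875093 ]), np.float64(49.073486328125)) label [0.60813092 0.03971361]
{'time': 0.8, 'q': array([-1.14589152e+00,  2.63866745e-01,  1.60396885e+00,  2.22203376e-05,
        1.27368638e+00, -3.69067750e-02]), 'joint_vel': array([ 0.00167432, -0.00084431, -0.00047217, -0.00163791, -0.00011071,
       -0.0018764 ]), 'joint_torque': array([-1.08917986e-03, -5.14982128e+01, -3.67697167e+01, -5.07548179e-05,
        6.41362985e-04, -2.77121387e-06]), 'tool_pos': array([ 0.30076788, -0.60430621,  0.231319  ]), 'tcp_rot': array([3.05815202e+00, 7.18958034e-01, 5.41480924e-05]), 'wrist_force': array([ 0.38176652, -0.4973007 , -0.79063965]), 'torque': array([ 0.01209289, -0.00275144, -0.00798873]), 'grip_force': 0.0, 'width': 1.0017087174831987}
```

View pics/fit1.png

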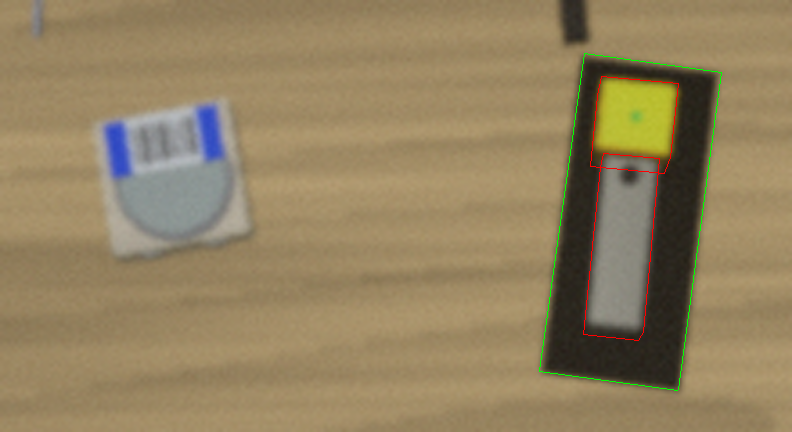

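The mat outline (green) fits well. The reader outline (red) runs about 3 mm long toward the robot and is slightly over-rotated, so I'll correct it using the top faces, which are visible at nose (636,118) and handle axis (631,160)→(614,325) in the crop.

```bash
python3 - <<'E'
from h import *
t=bot.read_camera("top")
c=lambda u,v:((u+.5)/3.6-.5+180,(v+.5)/3.6-.5+110)
N=ray(t,c(636.5,117),.046)[0]; print("nose",N)
A=ray(t,[c(630.5,165),c(614.5,320)],.04);print(A)
yaw=np.arctan2(A[0,1]-A[1,1],A[0,0]-A[1,0]);print("yaw",yaw, np.arctan2(N[1]-A[1,1],N[0]-A[1,0]))
yaw=(yaw+np.arctan2(N[1]-A[1,1],N[0]-A[1,0]))/2
o=N[:2]-.0525*np.array([np.cos(yaw),np.sin(yaw)]);print("origin",o)
g=o+.003*np.array([np.cos(yaw),np.sin(yaw)]);print("grasp",g,yaw)
from scipy.spatial.transform import Rotation as R
s=bot.read_state();r=R.from_rotvec(s["tcp_rot"]);M=r.as_matrix();print(M.round(3))
# tool y should be perpendicular to reader x
ty=np.arctan2(M[1,1],M[0,1]); d=(yaw+np.pi/2-ty+np.pi/2)%np.pi-np.pi/2
print("world turn",d,"spin tool units",-d/.1)
D=np.r_[g,.2]-s["tool_pos"];print("D tool now",M.T@D/.05)
M2=M@R.from_rotvec([0,0,-d]).as_matrix();print("D tool after",M2.T@D/.05)
E
```

```text
nose [ 0.61179725 -0.24507111  0.046     ]
[[ 0.58440019 -0.24130388  0.04      ]
 [ 0.491053   -0.22958114  0.04      ]]
yaw -0.12492818721288083 -0.1275905856818039
origin [ 0.55971515 -0.23846009]
grasp [ 0.56269127 -0.23883787] -0.12625938644734236
[[ 0.895  0.446  0.   ]
 [ 0.446 -0.895 -0.   ]
 [ 0.     0.    -1.   ]]
world turn -0.5880697225923281 spin tool units 5.8806972259232815
D tool now [ 7.94668885 -4.20940789  0.626503  ]
D tool after [ 4.27655446 -7.910756    0.626503  ]
```

```bash
python3 -m creep '[[0,0,0,0.98,1],[0,0,0,0.98,1],[0,0,0,0.98,1],[0,0,0,0.98,1],[0,0,0,0.98,1],[0,0,0,0.98,1],[0.36,-0.66,0,0,1],[0.36,-0.66,0,0,1],[0.36,-0.66,0,0,1],[0.36,-0.66,0,0,1],[0.36,-0.66,0,0,1],[0.36,-0.66,0,0,1],[0.36,-0.66,0,0,1],[0.36,-0.66,0,0,1],[0.36,-0.66,0,0,1],[0.36,-0.66,0,0,1],[0.36,-0.66,0,0,1],[0.32,-0.65,0,0,1],[0,0,0,0,1],[0,0,0,0,1]]' 30
cat > d.py <<'E'
import sys
from h import *
from scipy.spatial.transform import Rotation as R
def delta(g):
    s=bot.read_state();M=R.from_rotvec(s["tcp_rot"]).as_matrix()
    print(s["time"],"yaw x",np.arctan2(M[1,0],M[0,0]),"tilt",M[:,2].round(4),"F",s["wrist_force"].round(1),"w",s["width"],s["grip_force"])
    print("pos",s["tool_pos"].round(4),"tool units",(M.T@(np.array(g)-s["tool_pos"])/.05).round(3))
if __name__=="__main__": delta([float(a) for a in sys.argv[1:4]])
E
python3 d.py .5627 -.2388 .012
```

```text
time: 3.35
tool_pos: [0.5626, -0.2391, 0.2312]
tcp_rot: [3.135, -0.197, -0.001]
wrist_force: [-0.1, -0.0, -0.7]
width: 1.003
grip_force: 0.0
3.35 yaw x -0.12565999418210408 tilt [-4.e-04 -4.e-04 -1.e+00] F [-0.1 -0.  -0.7] w 1.0032326520834085 0.0
pos [ 0.5626 -0.2391  0.2312] tool units [ 3.000e-03 -8.000e-03  4.385e+00]
```

```bash
python3 -m creep '[[0,0,0.5,0,1],[0,0,0.5,0,1],[0,0,0.5,0,1],[0,0,0.5,0,1],[0,0,0.5,0,1],[0,0,0.5,0,1],[0,0,0.4,0,1],[0,0,0.3,0,1],[0,0,0.25,0,1],[0,0,0.2,0,1],[0,0,0.2,0,1],[0,0,0,0,1],[0,0,0,0,1]]' 30
python3 d.py .5627 -.2388 .012; python3 - <<'E'
from h import *
p=bot.read_camera("side"); cv2.imwrite("pics/s2.png",cv2.resize(p["pixels"][180:300,320:480],None,fx=4,fy=4,interpolation=cv2.INTER_CUBIC)[:,:,::-1])
E
```

```text
time: 4.97
tool_pos: [0.5632, -0.239, 0.0142]
tcp_rot: [3.135, -0.198, 0.001]
wrist_force: [0.2, -0.7, 0.4]
width: 0.998
grip_force: 0.0
4.975 yaw x -0.12606174954384627 tilt [ 6.e-04 -3.e-04 -1.e+00] F [ 0.2 -0.7  0.4] w 0.9981627471449339 0.0
pos [ 0.5632 -0.239   0.0142] tool units [-0.011 -0.002  0.043]
```

View pics/s2.png

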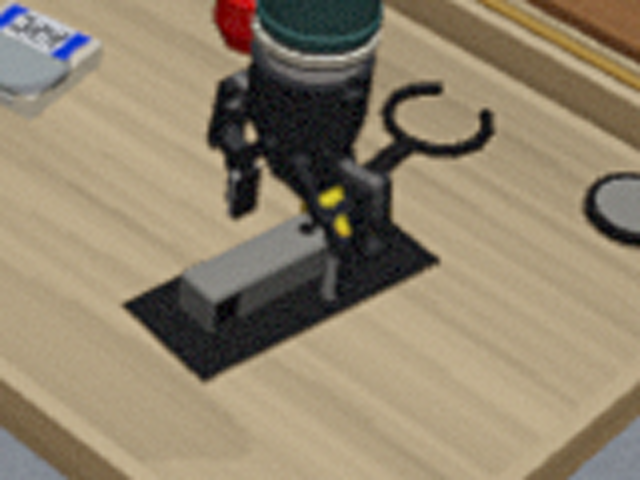

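The fingers straddle the grey handle (crop about (240,200) and (330,290)), just behind the yellow nose. I go 2.5 mm lower and close.

```bash
python3 -m creep '[[0,0,0.05,0,1],[0,0,0,0,1],[0,0,0,0,0.6],[0,0,0,0,0.45],[0,0,0,0,0.3],[0,0,0,0,0.2],[0,0,0,0,0.2],[0,0,0,0,0.2],[0,0,0,0,0.2],[0,0,0,0,0.2],[0,0,0,0,0.2]]' 40
python3 d.py .5627 -.2388 .012
```

```text
time: 6.4
tool_pos: [0.563, -0.239, 0.0115]
tcp_rot: [3.135, -0.198, 0.001]
wrist_force: [0.2, -1.0, 2.8]
width: 0.395
grip_force: 42.0
6.4 yaw x -0.12623358012008778 tilt [ 4.e-04 -2.e-04 -1.e+00] F [ 0.2 -1.   2.8] w 0.3947913776296775 41.9702410697937
pos [ 0.563  -0.239   0.0115] tool units [-0.007 -0.003 -0.011]
```

```bash
python3 -m creep '[[0,0,-0.1,0,0.2],[0,0,-0.2,0,0.2],[0,0,-0.3,0,0.2],[0,0,-0.4,0,0.2],[0,0,-0.4,0,0.2],[0,0,-0.4,0,0.2],[0,0,-0.4,0,0.2],[0,0,-0.2,0,0.2],[0,0,-0.1,0,0.2],[0,0,0,0,0.2],[0,0,0,0,0.2]]' 40
python3 d.py .56 .0463 .1095; python3 - <<'E'
from h import *
p=bot.read_camera("side"); cv2.imwrite("pics/s3.png",cv2.resize(p["pixels"][140:290,320:480],None,fx=4,fy=4,interpolation=cv2.INTER_CUBIC)[:,:,::-1])
E
```

```text
time: 7.78
tool_pos: [0.5622, -0.2386, 0.1352]
tcp_rot: [-3.135, 0.198, 0.003]
wrist_force: [0.1, 0.3, -2.4]
width: 0.388
grip_force: 41.6
7.775 yaw x -0.12623349162634506 tilt [-1.7e-03  8.0e-04 -1.0e+00] F [ 0.1  0.3 -2.4] w 0.3879689006738839 41.61280632019043
pos [ 0.5622 -0.2386  0.1352] tool units [-0.759 -5.647  0.519]
```

View pics/s3.png

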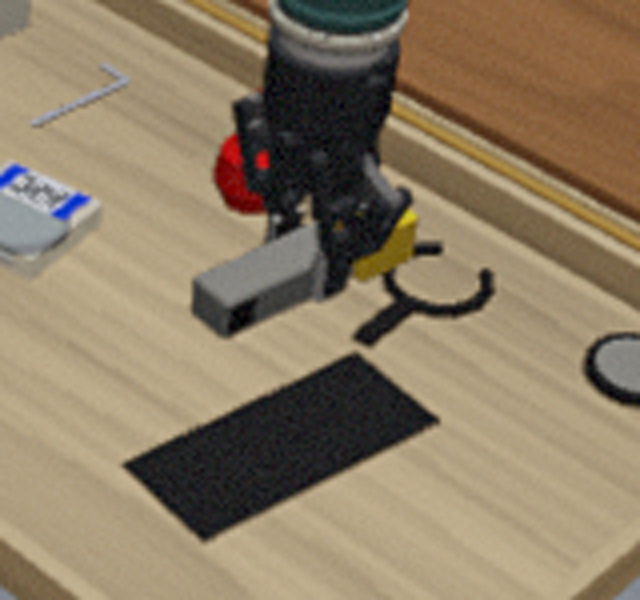

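The reader is held level above an empty mat (crop about (300,270)). Now moving over the blue label.

```bash
python3 -m creep '[[-0.02,-0.15,0,0,0.2],[-0.04,-0.3,0,0,0.2],[-0.06,-0.45,0,0,0.2],[-0.08,-0.6,0,0,0.2],[-0.08,-0.6,0,0,0.2],[-0.08,-0.6,0,0,0.2],[-0.08,-0.6,0,0,0.2],[-0.08,-0.6,0,0,0.2],[-0.08,-0.6,0,0,0.2],[-0.06,-0.5,0,0,0.2],[-0.05,-0.35,0,0,0.2],[-0.03,-0.2,0.1,0,0.2],[-0.02,-0.1,0.2,0,0.2],[0,0,0.15,0,0.2],[0,0,0.07,0,0.2],[0,0,0,0,0.2],[0,0,0,0,0.2]]' 40
python3 d.py .56 .0463 .1095; python3 - <<'E'
from h import *
im=[]
for n,(l,t,w,h) in dict(top=(150,100,150,120),side=(270,100,150,120)).items():
    p=bot.read_camera(n); print(n,[ (np.round(r["bbox"]),round(r["score"],2)) for r in bot.regions_of("reader",p)])
    im.append(cv2.resize(p["pixels"][t:t+h,l:l+w],(750,600) if 0 else (400,320),interpolation=cv2.INTER_CUBIC))
    m=yellow(p);m[:, 400:]=0;m[260:]=0
    ys,xs=np.nonzero(m);print("yellow c",len(xs),xs.mean(),ys.mean())
    v=(.56,.0463,-.1262);B=box(.0267,.0717,.046,.108,.144)
    pr=rend({**p,"roi":(0,0,640,480)},[B],v,4);yy,xx=np.nonzero(pr>.5);print("expected silhouette",len(xx),xx.mean(),yy.mean())
cv2.imwrite("pics/r4.png",np.hstack(im)[:,:,::-1])
E
```

```text
time: 9.95
tool_pos: [0.561, 0.0457, 0.1105]
tcp_rot: [3.135, -0.199, 0.001]
wrist_force: [0.4, 0.4, -1.8]
width: 0.392
grip_force: 41.6
9.95 yaw x -0.1268838274616265 tilt [ 4.e-04 -0.e+00 -1.e+00] F [ 0.4  0.4 -1.8] w 0.39154524689906545 41.601197719573975
pos [0.561  0.0457 0.1105] tool units [-0.021 -0.009  0.02 ]
top [(array([484., 179., 526., 233.]), 0.89), (array([365., 298., 390., 349.]), 0.77), (array([200., 118., 228., 198.]), 0.6)]
yellow c 240 218.47083333333333 128.5375
expected silhouette 761 214.5755584756899 134.15111695137978
side [(array([465., 319., 483., 360.]), 0.65), (array([290., 153., 341., 184.]), 0.64), (array([287., 302., 326., 345.]), 0.57)]
yellow c 146 334.43835616438355 159.15068493150685
expected silhouette 408 330.1519607843137 158.63725490196077
```

View pics/r4.png

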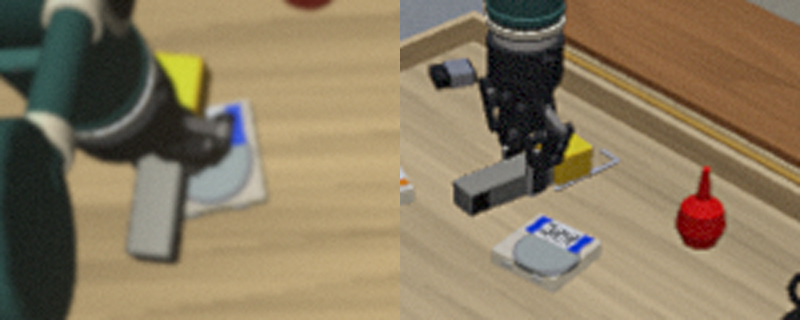

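The reader is over the blue label and level, and the box is undisturbed. The nose's far-right top corner is near (228,121) in the top picture, so I'll check that against the prediction.

```bash
python3 - <<'E'
from h import *
s=bot.read_state();x=s["tool_pos"];z=x[2]-.0015
v=(x[0],x[1],-.1265)
for n in("top","side"):
    p=bot.read_camera(n)
    B=[b-np.array([.0033,0,0]) for b in reader(z)]
    q=np.vstack([proj(p,tf(b,v)) for b in B]);print(n,"pred bbox",q.min(0),q.max(0))
    print("nose pred",proj(p,tf(B[1],v)).round(1).tolist())
    m=yellow(p);m[:,400:]=0;m[200:]=0;ys,xs=np.nonzero(m);print("yellow bbox",xs.min(),ys.min(),xs.max(),ys.max())
    r=proj(p,tf(B[1],v));print(cv2.boundingRect(r.astype(np.float32)))
E
```

```text
top pred bbox [195.88544496 118.28571676] [229.6862454  199.86781334]
nose pred [[226.8, 148.6], [222.8, 143.2], [204.2, 146.4], [199.3, 140.8], [229.7, 126.9], [225.8, 120.6], [207.2, 124.7], [202.4, 118.3]]
yellow bbox 208 120 225 141
(199, 118, 31, 31)
side pred bbox [288.54982257 146.56954306] [342.37539262 181.58856844]
nose pred [[328.8, 170.0], [329.2, 159.0], [319.1, 162.4], [319.3, 151.4], [341.9, 164.9], [342.4, 153.9], [332.0, 157.4], [332.4, 146.6]]
yellow bbox 322 150 341 168
(319, 146, 24, 25)
```

The prediction agrees within a pixel. A 1 mm trim, then hold.

```bash
python3 -m creep '[[-0.02,-0.01,0.02,0,0.2],[0,0,0,0,0.2],[0,0,0,0,0.2],[0,0,0,0,0.2],[0,0,0,0,0.2],[0,0,0,0,0.2],[0,0,0,0,0.2],[0,0,0,0,0.2],[0,0,0,0,0.2],[0,0,0,0,0.2],[0,0,0,0,0.2],[0,0,0,0,0.2],[0,0,0,0,0.2],[0,0,0,0,0.2],[0,0,0,0,0.2],[0,0,0,0,0.2],[0,0,0,0,0.2],[0,0,0,0,0.2],[0,0,0,0,0.2],[0,0,0,0,0.2]]' 40
python3 -m creep '[[0,0,0,0,0.2],[0,0,0,0,0.2],[0,0,0,0,0.2],[0,0,0,0,0.2],[0,0,0,0,0.2],[0,0,0,0,0.2]]' 40
python3 d.py .5627 -.2405 .135
```

```text
time: 12.75
tool_pos: [0.5598, 0.0468, 0.1093]
tcp_rot: [3.135, -0.198, 0.0]
wrist_force: [0.5, 0.1, -2.6]
width: 0.389
grip_force: 41.6
time: 13.5
tool_pos: [0.5597, 0.0468, 0.1093]
tcp_rot: [-3.135, 0.198, 0.0]
wrist_force: [-0.3, -0.3, -1.9]
width: 0.39
grip_force: 41.6
13.5 yaw x -0.12617188914696556 tilt [-0.  0. -1.] F [-0.3 -0.3 -1.9] w 0.3901374882277971 41.6014838218689
pos [0.5597 0.0468 0.1093] tool units [ 0.782  5.693 -0.514]
```

```bash
python3 -m creep '[[0,0,-0.15,0,0.2],[0,0.1,-0.2,0,0.2],[0.04,0.25,-0.15,0,0.2],[0.06,0.45,0,0,0.2],[0.08,0.6,0,0,0.2],[0.08,0.6,0,0,0.2],[0.08,0.6,0,0,0.2],[0.08,0.6,0,0,0.2],[0.08,0.6,0,0,0.2],[0.08,0.6,0,0,0.2],[0.08,0.5,0,0,0.2],[0.06,0.4,0,0,0.2],[0.05,0.25,0,0,0.2],[0.04,0.15,0,0,0.2],[0.03,0.06,0,0,0.2],[0,0,0,0.2,0.2],[0,0,0,0,0.2],[0,0,0,0,0.2]]' 40
python3 d.py .5625 -.2425 .0118
```

```text
time: 15.75
tool_pos: [0.5652, -0.2437, 0.1343]
tcp_rot: [-3.133, 0.228, 0.0]
wrist_force: [0.2, -0.5, -1.7]
width: 0.392
grip_force: 41.6
15.75 yaw x -0.14551447628127898 tilt [-1.e-04  1.e-04 -1.e+00] F [ 0.2 -0.5 -1.7] w 0.391598954937933 41.6200590133667
pos [ 0.5652 -0.2437  0.1343] tool units [-0.057 -0.016  2.449]
```

```bash
python3 -m creep '[[-0.05,-0.01,0.2,0,0.2],[0,0,0.3,0,0.2],[0,0,0.4,0,0.2],[0,0,0.4,0,0.2],[0,0,0.35,0,0.2],[0,0,0.25,0,0.2],[0,0,0.15,0,0.2],[0,0,0.1,0,0.2],[0,0,0.06,0,0.2],[0,0,0.05,0,0.2],[0,0,0.05,0,0.2],[0,0,0.03,0,0.2],[0,0,0.03,0,0.2],[0,0,0.02,0,0.2],[0,0,0.02,0,0.2],[0,0,0,0,0.2],[0,0,0,0,0.2]]' 40
python3 d.py .5625 -.2425 .0115
```

```text
time: 17.88
tool_pos: [0.5628, -0.2434, 0.0138]
tcp_rot: [-3.133, 0.229, -0.0]
wrist_force: [-0.3, 0.6, -0.7]
width: 0.392
grip_force: 41.6
17.875 yaw x -0.1462062682795239 tilt [ 0.  0. -1.] F [-0.3  0.6 -0.7] w 0.3923096021373367 41.619629859924316
pos [ 0.5628 -0.2434  0.0138] tool units [-0.008 -0.016  0.046]
```

```bash
python3 -m creep '[[0,0,0.02,0,0.2],[0,0,0.02,0,0.2],[0,0,0.02,0,0.2],[0,0,0,0,0.2],[0,0,0,0,0.2]]' 40
```

```text
time: 18.5
tool_pos: [0.5628, -0.2434, 0.0115]
tcp_rot: [3.133, -0.229, 0.0]
wrist_force: [-2.3, 1.3, 5.4]
width: 0.391
grip_force: 42.5
```

Contact is confirmed, so I release gently and retreat.

```bash
python3 -m creep '[[0,0,0,0,0.39],[0,0,0,0,0.42],[0,0,0,0,0.46],[0,0,0,0,0.5],[0,0,0,0,0.6],[0,0,0,0,0.8],[0,0,0,0,1],[0,0,0,0,1],[0,0,0,0,1]]' 20
python3 -m creep '[[0,0,-0.1,0,1],[0,0,-0.2,0,1],[0,0,-0.4,0,1],[0,0,-0.6,0,1],[0,0,-0.6,0,1],[0,0,-0.6,0,1],[0,0,-0.6,0,1],[0,0,-0.6,0,1],[0,0.4,-0.4,0,1],[0,0.7,0,0,1],[0,0.7,0,0,1],[0,0.7,0,0,1],[0,0.7,0,0,1],[0,0.7,0,0,1],[0,0.4,0,0,1],[0,0,0,0,1]]'
python3 - <<'E'
from h import *
im=[]
for n,(l,t,w,h) in dict(top=(80,100,320,150),side=(220,140,240,150)).items():
    p=bot.read_camera(n); im.append(cv2.resize(p["pixels"][t:t+h,l:l+w],(640,300) if n=="top" else (480,300),interpolation=cv2.INTER_CUBIC))
im[1]=cv2.copyMakeBorder(im[1],0,0,0,160,cv2.BORDER_CONSTANT)
cv2.imwrite("pics/e5.png",np.vstack(im)[:,:,::-1])
E
```

```text
time: 19.62
tool_pos: [0.5628, -0.2434, 0.0108]
tcp_rot: [3.133, -0.229, 0.0]
wrist_force: [-0.6, 0.2, -0.4]
width: 0.999
grip_force: 0.0
time: 21.62
tool_pos: [0.5307, -0.4576, 0.2157]
tcp_rot: [-3.133, 0.233, 0.0]
wrist_force: [0.4, 0.5, -0.3]
width: 1.002
grip_force: 0.0
```

View pics/e5.png

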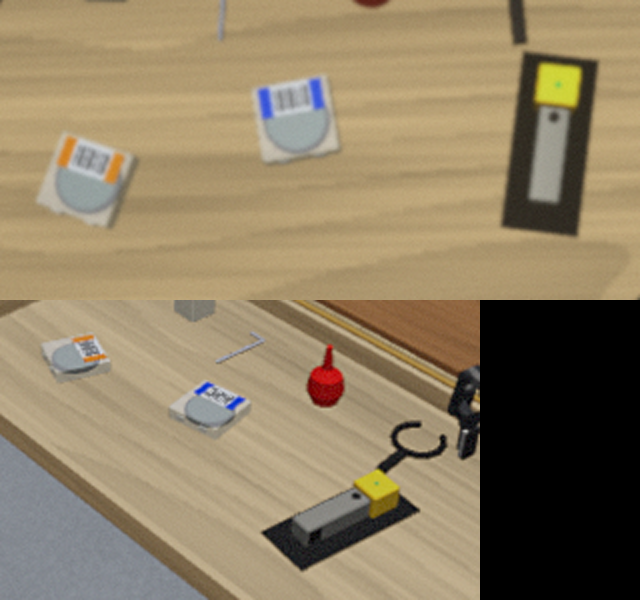

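The reader lies flat, lengthwise and wholly on its mat (crop (552,140)). Both boxes are where they were, and the gripper is clear.

```bash
python3 -c "
from workcell import bot
print(bot.finish_job())"
```

```text
the job is handed in; nothing more can be done
None
```

The yellow-nosed reader was held still and level about 80 mm above the blue-ended label for over 2.5 s, then laid back on its mat window down; both filter boxes stayed put and the job is handed in.

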